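# Snap the arbor into its spring-clip holder

## Robot

A 6-joint arm with a two-finger parallel gripper is mounted at the origin on a cart in front of the work surface, level with it; the furniture and walls round the work are solid. World frame = base frame: x ahead of the robot, y to its left, z up, the work surface at z = 0. Lengths are in mm, angles in rad, forces in N, time in s.
With the tool pointing down it reaches from about 350 to 975 mm from the base axis. Payload 7.1 kg.
Tool frame: the origin (TCP) lies on the mounting face of the last link; the fingertips stand 182 mm ahead of it and the grasp point (between the pads) lies 163 mm ahead of it (ctrl.finger_overhang is the distance from the TCP to the fingertips, in mm); z points along the fingers, y is the direction in which the jaws open and shut (so a half turn about z gives the same grasp; the last joint's range is limited). The gripper opens to 88 mm and grips with 3 to 60 N. Pads are 20 mm wide; open, the fingers measure 115 mm over their backs; the gripper's body (75 mm by 178 mm) begins 61 mm behind the grasp point.
Start: joints at [1.25, 0.423, 1.63, -0, 1.089, -0.019], TCP at [185.743, 596.746, 404.675] pointing down, gripper open.
Joint ranges: [-3, 3], [-0.9, 2.11], [0.09, 2.58], [-1.31, 4.45], [0.11, 2.69], [-2.54, 2.54]. Speed limits (rad/s): [2.39, 2.39, 3.01, 3.14, 3.14, 3.14].

## Interface

Orientations are given as a rotation vector (axis times angle).
In Python, from workcell import ctrl, viewer, recognise gives the robot as it stands.
- The arm moves only by the shell command python3 -m handwheel 'ROWS'. ROWS is JSON, a list of rows, each an object of numbers: "gripper": the closure, from 0 (fully open) to 1 (shut); "tx", "ty", "tz": the shift along the tool's x, y, z in m; "rx", "ry", "rz": the turn, a rotation vector about the tool's x, y, z in degrees. In form: [{"gripper": .., "tx": .., "ty": .., "tz": .., "rx": .., "ry": .., "rz": ..}, ...]. A call has 1 to 8 rows; each row shifts and turns the commanded pose from where the row before left it, along the tool's axes as they then stand; what a row does not reach is not made up. A row lasts 1/8 s, in which the tool goes at most 62.5 mm and 10.7 degrees, less where a joint would pass 70% of its speed; a pose out of reach is approached as far as the arm can. A call with a gripper value outside its range is refused whole. The fingers move at their own pace and stop on an object; the grip force is fixed at half the most. Time passes only in rows, so rows that do not move let the fingers close. It gives the time, the measured TCP pose, the force and the opening at its end, in the units of the state.
- ctrl.get_obs(): the state, without advancing time (a new reading comes with each control period).
- viewer.get_image(name): name is "scene" or "top" or "wrist"; returns a dict with "image" (480x640x3 uint8, red, green, blue), "range_z" (480x640 float32, mm along the optical axis (not along the pixel's ray), 0 where there is no reading), "vfov" (degrees; the focal length in pixels is half the picture's height over the tangent of half this angle, whatever the lens; pixels are square), "cx", "cy" (the principal point, pixels), "extrinsics" (4x4, takes a point from world to camera coordinates); the wrist camera has in their place "T_tool_cam" (4x4, takes a point from camera to tool coordinates, whose origin is the TCP and whose axes are the flange's). Camera axes: x right, y up, looking along -z (the intrinsics and any distortion apply to the point x, -y, -z); pixel columns grow to the right and rows downward; lengths in mm; the calibration is good to about 2 mm. A picture is of the moment at which its call begins: read the wrist's pose just before it.
- ctrl.close_job(): hands the job in, once; it reports no verdict.
Trained networks look in a picture, given as the dict that the camera call returned (one of the last four; its "shot" number tells which), for a name from the list of things; names that differ only in an ending like _2 or _b are one class to them, and where a whole thing is asked for, a point or a joint stands for the part that bears it (a point fixed in the world has none). Each returns a list of dicts, best first, with "p" (0 to 1); they miss things now and then, are a little off and sometimes report something else, mostly with a low value. They report only what shows in the picture. A call takes as long as a camera call.
- recognise(picture, name): "xy" ([column, row] as shares, 0 to 1, of the picture: columns of its width, rows of its height, amid what is visible of it).
The state is a dict: "t": time; "qpos": joint angles; "qvel": joint speeds; "joint_torque": joint torques, N m; "ee_pos": TCP position; "orientation": TCP orientation; "ft_force": force on the tool from outside, world axes, zero at the start; "moment": the same for the moment, N m; "width": finger opening in mm.
Only numpy, scipy, OpenCV 4.12 (cv2) and the standard library are available. Lean on these libraries where they do the work, as an engineer would, in place of code of your own. Each camera call takes 0.05 s, during which the arm holds its last target.

## Task

Put the loose steel arbor (the round bar with a hexagon near each end) away in the two-clip holder: lay it centred across both spring clips and press it gently straight down until both pairs of jaws have snapped over it and it rests fully home on its seats, then let go. The height of the clips differs each time, so feel for the snap and stop at once when the bar bottoms - never lean hard on the holder - and leave the other things on the bench where they are.

Things in the scene. Friction and masses are not known exactly. Their poses are not given: they have to be found in the camera images.
- arbor: Loose turned steel bar, 184 mm long, both ends alike: round shank 16 mm in diameter and 140 mm long, then at each end a hexagon 22 mm across flats, 10 mm thick, and an 11 mm stub 12 mm long. It lies level on its hexagons. Origin on the axis at mid-length (11 mm above the bench); x along the bar. 0.12 to 0.25 kg. Grasp across the shank at mid-length.
- holder: Fixed holder: grey foot plate 150 x 64 x 10 mm, above it a beam with two open-topped spring clips. Origin at the centre of the foot's underside, z up, x through both clips; the bar belongs parallel to x over y = 0. The clip head is locked at a height that differs each time and is NOT measured: the axis of a seated bar lies 52 to 97 mm above the bench. Beam (34 mm wide) 28 mm below that axis.
- clip_1 (a point): Point on top of the foot right under the clip at the holder's +x end, 42 mm from its centre. A clip is 14 mm wide along x: a black V-shaped seat between two sprung steel jaws with rounded lips; jaw tips stand 20 mm above the seated bar's axis. The bar first touches the lips 18 mm above its seated height; jaws are widest 8.5 mm above it; below 6 mm they pull the bar down by themselves.
- clip_2 (a point): The same under the like clip at the -x end; 70 mm of free room between the clips for fingers. Both together take about 10 to 18 N of downward push to pass the lips; then resistance vanishes, and at the seat it is rigid. The holder must never bear more than 45 N (all contact forces on it added, the jaws' own grip of about 12 N included).
- jaw_1 (a joint): Opening angle (rad) of the spring jaw at the holder's +x end, +y side: 0 closed on nothing, about 0.12 to 0.15 when the bar is forced between the lips, about 0.03 when the bar is home on its seat.
- jaw_2 (a joint): Opening angle (rad) of the spring jaw at the holder's +x end, -y side: 0 closed on nothing, about 0.12 to 0.15 when the bar is forced between the lips, about 0.03 when the bar is home on its seat.
- jaw_3 (a joint): Opening angle (rad) of the spring jaw at the holder's -x end, +y side: 0 closed on nothing, about 0.12 to 0.15 when the bar is forced between the lips, about 0.03 when the bar is home on its seat.
- jaw_4 (a joint): Opening angle (rad) of the spring jaw at the holder's -x end, -y side: 0 closed on nothing, about 0.12 to 0.15 when the bar is forced between the lips, about 0.03 when the bar is home on its seat.
- tape_roll: Bystander: roll of tape, 70 x 70 x 19 mm, lying flat. Origin at the centre of its underside.
- part_tin: Bystander: round tin with a dark lid, 67 mm across, 32 mm high. Origin at the centre of its underside.
- marker: Bystander: felt marker, 17 x 128 x 17 mm, long along its y. Origin at the centre of its underside.
- brush: Bystander: brush, 27 x 163 x 12 mm, long along its y. Origin at the centre of its underside.
- card_box_d: Bystander: small pale card box, 47 x 62 x 26 mm. Origin at the centre of its underside.
- brass_gauge: Bystander: brass ring gauge, 32 mm across, 9 mm high. Origin at the centre of its underside.

How it is judged:
By the outcome, as a careful person would: the job done as asked, in the order asked, and still so for the second after the job is handed in, with the robot touching nothing.
It also fails if it takes over 58 s, if anything falls off the work surface, if the arm or the gripper's body presses on something with over 40 N, if the wrist force passes 120 N, or if a joint passes its speed limit or range.

## Working session

There is one attempt and no reset: what is moved stays moved. The work goes in short steps, Python scripts to look and compute and a shell command to move; the robot and the scene stay as the last step left them, time stands still between calls to the robot, and variables do not carry over. Pictures are saved under pics/ and viewed, and the job is handed in when it is done.

```bash
ls; mkdir -p pics
cat > h.py <<'E'
import numpy as np, cv2
from scipy.spatial.transform import Rotation as R
from workcell import ctrl, viewer, recognise
def shot(name,fn):
    o=ctrl.get_obs()
    p=viewer.get_image(name)
    cv2.imwrite('pics/'+fn,p['image'][:,:,::-1])
    return p,o
def Twc(p,o):
    if 'extrinsics' in p: return np.linalg.inv(np.array(p['extrinsics']))
    T=np.eye(4);T[:3,:3]=R.from_rotvec(o['orientation']).as_matrix();T[:3,3]=o['ee_pos']
    return T@np.array(p['T_tool_cam'])
def f(p): return 240/np.tan(np.radians(p['vfov'])/2)
def pt(p,o,u,v,z=None,d=None):
    u=float(u);v=float(v)
    T=Twc(p,o); r=np.array([(u-p['cx'])/f(p),-(v-p['cy'])/f(p),-1.])
    if z is None:
        if d is None: d=float(p['range_z'][int(round(v)),int(round(u))])
        return T[:3,:3]@(r*d)+T[:3,3]
    w=T[:3,:3]@r; s=(z-T[2,3])/w[2]
    return T[:3,3]+w*s
def cloud(p,o):
    V,U=np.mgrid[0:480,0:640]; d=p['range_z'].astype(float)
    r=np.stack([(U-p['cx'])/f(p)*d,-(V-p['cy'])/f(p)*d,-d],-1)
    T=Twc(p,o); c=r@T[:3,:3].T+T[:3,3]; c[d<=0]=np.nan
    return c
def proj(p,o,P):
    T=np.linalg.inv(Twc(p,o)); q=T[:3,:3]@np.array(P)+T[:3,3]
    return p['cx']+f(p)*q[0]/-q[2], p['cy']-f(p)*q[1]/-q[2]
E
python3 - <<'E'
from h import *
print(ctrl.get_obs())
for n in ['top','scene']:
    p,o=shot(n,n+'1.png')
    print(n,[k for k in p],p['vfov'],p['cx'],p['cy'])
    for nm in ['arbor','holder','clip_1','clip_2','tape_roll','part_tin','marker','brush','card_box_d','brass_gauge']:
        for r in recognise(p,nm)[:2]:
            u,v=r['xy'][0]*640,r['xy'][1]*480
            print(nm,round(r['p'],2),round(u),round(v),np.round(pt(p,o,u,v)))
E
```

```text
pics
{'t': 0.0, 'qpos': array([ 1.25000119e+00,  4.23860555e-01,  1.63064521e+00,  1.18872525e-07,
        1.08863110e+00, -1.90123933e-02]), 'qvel': array([ 4.25293750e-04, -1.59033913e-03, -9.66950063e-04,  4.48734703e-05,
        6.15935621e-04, -1.91585573e-04]), 'joint_torque': array([ 1.57900737e-03, -5.44625902e+01, -2.73673171e+01,  6.45114155e-02,
        2.27497896e-02, -9.62155173e-05]), 'ee_pos': array([185.66417029, 596.51081784, 403.90677943]), 'orientation': array([-4.72203114e-01, -3.10563709e+00,  2.39049646e-03]), 'ft_force': array([-0.07413905,  0.30680462,  0.61679487]), 'moment': array([-0.04134444,  0.00677319, -0.00750441]), 'width': 87.78752003827772}
top ['image', 'range_z', 'vfov', 'cx', 'cy', 'extrinsics', 'shot'] 55.87975042341504 318.9528781494675 236.73772807361397
arbor 0.87 239 259 [479. 195.  19.]
holder 0.93 378 267 [ 467. -137.   29.]
clip_1 0.92 380 267 [ 468. -142.   28.]
clip_1 0.57 177 287 [408. 344.  -2.]
clip_2 0.92 380 267 [ 468. -142.   28.]
clip_2 0.57 177 287 [408. 344.  -2.]
tape_roll 0.62 383 250 [ 506. -145.   48.]
part_tin 0.87 271 189 [647. 123.  30.]
marker 0.71 252 300 [381. 161.  14.]
marker 0.2 240 258 [481. 192.  18.]
brush 0.96 471 195 [ 649. -370.    9.]
brush 0.3 272 191 [642. 120.  34.]
card_box_d 0.89 406 183 [ 672. -204.   22.]
brass_gauge 0.62 179 288 [406. 336.   8.]
scene ['image', 'range_z', 'vfov', 'cx', 'cy', 'extrinsics', 'shot'] 49.656375465004764 326.8597618123913 233.96674536163061
arbor 0.8 267 219 [469. 194.  22.]
holder 0.79 366 294 [ 452. -143.   29.]
clip_1 0.67 367 294 [ 453. -145.   29.]
clip_2 0.67 367 294 [ 453. -145.   29.]
tape_roll 0.83 256 160 [616. 393.   4.]
part_tin 0.69 336 197 [641. 108.  31.]
marker 0.79 255 248 [384. 153.  16.]
brush 0.6 498 300 [ 650. -376.   13.]
brush 0.3 335 197 [635. 106.  33.]
card_box_d 0.73 440 253 [ 668. -203.   25.]
brass_gauge 0.64 384 274 [ 498. -154.   72.]
```

View pics/top1.png

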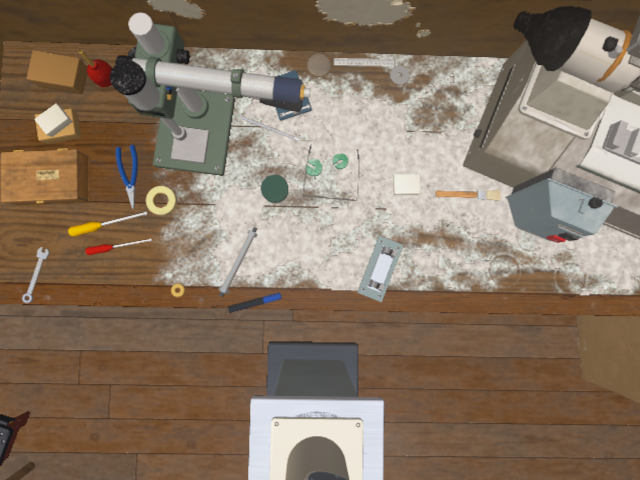

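View pics/scene1.png

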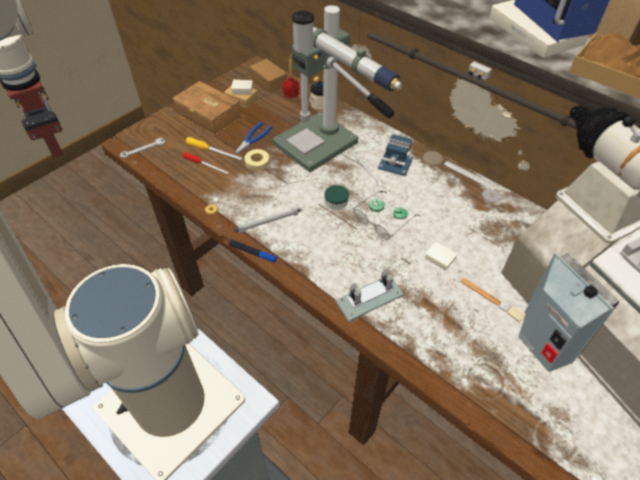

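The top view shows the arbor from about (222,291) to (254,231) and the holder's clips at about (375,287) and (385,250). The brass gauge is at (178,290), and the marker sits close to the arbor at (255,302). I'll work out poses from the point clouds.

Run:
```python
from h import *
o=ctrl.get_obs()
M=R.from_rotvec(o['orientation']).as_matrix();print('tool axes cols\n',M.round(3))
for n in ['top','scene']:
    p,o=shot(n,n+'2.png'); c=cloud(p,o)
    g=c.reshape(-1,3); 
    # arbor
    m=(abs(g[:,0]-475)<120)&(abs(g[:,1]-195)<80)&(g[:,2]>9)&(g[:,2]<35)&(g[:,0]>400)
    a=g[m]; 
    mm=np.median(a,0); u,s,vt=np.linalg.svd((a-a.mean(0))[:,:2]); d=vt[0]
    for _ in range(3):
        e=(a[:,:2]-a[:,:2].mean(0))@np.array([-d[1],d[0]]); a=a[abs(e)<15]; vt=np.linalg.svd((a-a.mean(0))[:,:2])[2]; d=vt[0]
    t=(a[:,:2]-a[:,:2].mean(0))@d
    print(n,'arbor',len(a),a.mean(0).round(1),'mid',(a[:,:2].mean(0)+d*(t.min()+t.max())/2).round(1),t.min(),t.max(),'ang',np.degrees(np.arctan2(d[1],d[0])), 'zmax',np.percentile(a[:,2],[50,95]))
    m=(abs(g[:,0]-467)<110)&(abs(g[:,1]+140)<80)&(g[:,2]>5)
    a=g[m]; r=cv2.minAreaRect(a[:,:2].astype(np.float32)); print('holder',len(a),r, np.percentile(a[:,2],[5,50,90,95,99,100]).round(1))
    hi=a[a[:,2]>45]; print('high',len(hi),hi.round()[:40:2].tolist())
    np.save(n+'.npy',c)
```

```text
tool axes cols
 [[-0.955  0.297 -0.   ]
 [ 0.297  0.955 -0.   ]
 [ 0.    -0.    -1.   ]]
top arbor 502 [476.7 197.3  17.1] mid [478.  196.7] -88.27225410086767 85.31765867752836 ang 154.78551194669166 zmax [17.16428262 22.2589766 ]
holder 1732 ((482.8499755859375, -131.31959533691406), (150.95706176757812, 201.78482055664062), 83.25200653076172) [ 5.8 11.5 46.1 69.8 76.4 79.4]
high 176 [[515.0, -149.0, 67.0], [514.0, -147.0, 51.0], [513.0, -148.0, 71.0], [513.0, -153.0, 72.0], [511.0, -146.0, 55.0], [510.0, -147.0, 76.0], [510.0, -152.0, 73.0], [509.0, -145.0, 47.0], [508.0, -147.0, 65.0], [508.0, -150.0, 74.0], [508.0, -155.0, 72.0], [509.0, -164.0, 49.0], [509.0, -167.0, 69.0], [506.0, -145.0, 66.0], [506.0, -147.0, 76.0], [506.0, -152.0, 74.0], [507.0, -161.0, 51.0], [506.0, -163.0, 67.0], [506.0, -166.0, 72.0], [506.0, -170.0, 76.0]]
scene arbor 398 [474.9 195.1  17.9] mid [476.8 194.2] -87.82231098809375 83.58493643879785 ang 154.88018734294425 zmax [18.35587306 23.84878189]
holder 1937 ((467.76678466796875, -134.63995361328125), (148.5315399169922, 216.7250213623047), 89.7435302734375) [ 5.5 12.9 55.1 70.  77.2 82.2]
high 284 [[510.0, -148.0, 76.0], [512.0, -151.0, 77.0], [504.0, -146.0, 77.0], [506.0, -150.0, 79.0], [512.0, -152.0, 75.0], [504.0, -147.0, 73.0], [506.0, -151.0, 76.0], [511.0, -153.0, 73.0], [503.0, -148.0, 72.0], [506.0, -151.0, 72.0], [510.0, -154.0, 70.0], [501.0, -144.0, 66.0], [498.0, -151.0, 76.0], [502.0, -154.0, 74.0], [509.0, -155.0, 69.0], [501.0, -145.0, 64.0], [501.0, -150.0, 69.0], [503.0, -153.0, 69.0], [507.0, -156.0, 68.0], [502.0, -147.0, 61.0]]
```

Both views agree on the arbor: centre about (477.5, 195.5), axis at about 154.8°. The jaw tips are at about z 77–78, so the seated axis should be at about 58. Moving over the arbor to check with the wrist camera.

```bash
python3 -m handwheel '[{"gripper":0,"tx":-0.04,"ty":-0.03,"rz":1},{"gripper":0,"tx":-0.04,"ty":-0.03,"rz":1},{"gripper":0,"tx":-0.04,"ty":-0.03,"rz":1},{"gripper":0,"tx":-0.04,"ty":-0.03,"rz":1},{"gripper":0,"tx":-0.04,"ty":-0.03,"rz":1},{"gripper":0,"tx":-0.04,"ty":-0.03,"rz":1},{"gripper":0,"tx":-0.04,"ty":-0.03,"rz":1},{"gripper":0,"tx":-0.04,"ty":-0.03,"rz":1}]'
cat > go.py <<'E'
import sys
from h import *
# shift needed in current tool axes to reach x y z and tool-x heading (deg, mod 180)
def need(x,y,z,h):
    o=ctrl.get_obs();M=R.from_rotvec(o['orientation']).as_matrix()
    d=M.T@(np.array([x,y,z])-o['ee_pos']); hd=np.degrees(np.arctan2(M[1,0],M[0,0]))
    e=(h-hd+90)%180-90
    print('t',round(o['t'],2),'pos',o['ee_pos'].round(1),'head',round(hd,2),'tilt',M[:,2].round(4),'SHIFT',d.round(1),'rz',round(-e,2),'F',o['ft_force'].round(1),'M',o['moment'].round(2),'w',round(o['width'],1))
need(*map(float,sys.argv[1:]))
E
python3 go.py 477.5 195.5 404 154.8
```

```text
t 1.2 pos [185.8 596.7 404.7] head 162.71 tilt [ 0. -0. -1.] SHIFT [-397.8 -296.4    0.7] rz 7.91 F [-0.6 -0.1  0.1] M [-0.   -0.02 -0.02] w 87.8$[0]: bad value
```

```bash
python3 -m handwheel '[{"gripper":0,"tx":-0.04,"ty":-0.03,"tz":0,"rx":0,"ry":0,"rz":1}]'; python3 go.py 477.5 195.5 404 154.8
```

```text
t: 1.32
ee_pos: [214.3, 557.4, 404.7]
orientation: [0.495, 3.102, 0.003]
ft_force: [1.8, -1.5, 0.0]
width: 87.9
t 1.32 pos [214.3 557.4 404.7] head 161.86 tilt [ 3.0e-04  1.6e-03 -1.0e+00] SHIFT [-3.628e+02 -2.620e+02  2.000e-01] rz 7.06 F [ 1.8 -1.5  0. ] M [-0.02 -0.04  0.01] w 87.9
```

```bash
python3 -m handwheel '[{"gripper":0,"tx":-0.045,"ty":-0.034,"tz":0,"rx":0,"ry":0,"rz":1},{"gripper":0,"tx":-0.045,"ty":-0.034,"tz":0,"rx":0,"ry":0,"rz":1},{"gripper":0,"tx":-0.045,"ty":-0.034,"tz":0,"rx":0,"ry":0,"rz":1},{"gripper":0,"tx":-0.045,"ty":-0.034,"tz":0,"rx":0,"ry":0,"rz":1},{"gripper":0,"tx":-0.045,"ty":-0.034,"tz":0,"rx":0,"ry":0,"rz":1},{"gripper":0,"tx":-0.045,"ty":-0.034,"tz":0,"rx":0,"ry":0,"rz":1},{"gripper":0,"tx":-0.045,"ty":-0.034,"tz":0,"rx":0,"ry":0,"rz":1},{"gripper":0,"tx":0,"ty":0,"tz":0,"rx":0,"ry":0,"rz":0}]'; python3 go.py 477.5 195.5 404 154.8
python3 - <<'E'
from h import *
p,o=shot('wrist','w1.png'); print(p['vfov'],np.array(p['T_tool_cam']).round(3))
for r in recognise(p,'arbor')[:2]:
    u,v=r['xy'][0]*640,r['xy'][1]*480; print(r['p'],u,v,pt(p,o,u,v).round(1),pt(p,o,u,v,z=15).round(1))
print([round(a) for e in (-92,92) for a in proj(p,o,[477.5+e*np.cos(np.radians(154.8)),195.5+e*np.sin(np.radians(154.8)),11])])
E
```

```text
t: 2.33
ee_pos: [423.3, 217.6, 404.9]
orientation: [0.696, 3.063, -0.0]
ft_force: [0.1, 0.2, -0.1]
width: 87.8
t 2.33 pos [423.3 217.6 404.9] head 154.4 tilt [ 6.e-04 -2.e-04 -1.e+00] SHIFT [-58.4   3.5   0.9] rz -0.4 F [ 0.1  0.2 -0.1] M [-0.   -0.    0.06] w 87.8
71.81082184479547 [[ 2.0000e-03  9.6700e-01  2.5600e-01  6.9967e+01]
 [ 1.0000e+00 -1.0000e-03 -2.0000e-03  1.1100e-01]
 [-1.0000e-03  2.5600e-01 -9.6700e-01  2.0366e+01]
 [ 0.0000e+00  0.0000e+00  0.0000e+00  1.0000e+00]]
0.66 328.192 249.984 [463.9 204.5  19.3] [465.1 204.   15. ]
[326, 330, 326, 183]
```

View pics/w1.png

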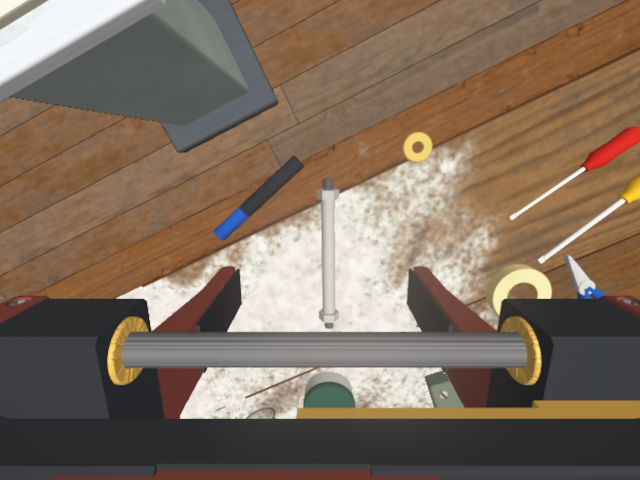

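The wrist view shows the arbor at column 328, rows 180–328, within about 2 px of the prediction. Refining the centre.

```bash
python3 - <<'E'
from h import *
p,o=shot('wrist','w2.png'); c=cloud(p,o)
rg=c[170:332,305:350]; im=p['image'][170:332,305:350]
m=(rg[...,2]>9)&(rg[...,2]<40); a=rg[m]
for _ in range(4):
    d=np.linalg.svd((a-a.mean(0))[:,:2],full_matrices=False)[2][0]; e=(a-a.mean(0))[:,:2]@[-d[1],d[0]]; a=a[abs(e)<14]
t=(a[:,:2]-a[:,:2].mean(0))@d
print(len(a),t.min(),t.max(),a[:,:2].mean(0)+d*(t.min()+t.max())/2,np.degrees(np.arctan2(d[1],d[0])),np.percentile(a[:,2],[5,50,95]))
vs,us=np.nonzero(m); print(vs.min()+170,vs.max()+170)
for v in range(0,162,20): print(v+170,us[vs==v].min()+305 if (vs==v).any() else None,us[vs==v].max()+305 if (vs==v).any() else None)
A=pt(p,o,327.5,180,z=11);B=pt(p,o,329,328,z=11);print(A,B,(A+B)/2,np.linalg.norm(A-B))
E
python3 go.py 477.5 196.5 404 154.8
```

```text
2105 -86.28222768387548 98.16650474387083 [474.34706247 198.64663941] -24.93422584729786 [12.80078458 17.54618272 21.70739142]
181 330
170 None None
190 321 330
210 319 332
230 319 332
250 319 332
270 320 332
290 320 332
310 320 332
330 323 329
[390.73958162 240.23402574  11.        ] [558.07093793 163.76797276  11.        ] [474.40525977 202.00099925  11.        ] 183.97510718042642
t 2.48 pos [421.8 220.6 404.8] head 154.7 tilt [-0.e+00  3.e-04 -1.e+00] SHIFT [-60.6   2.    0.7] rz -0.1 F [ 0.1 -0.1 -0. ] M [-0.05  0.06  0.03] w 87.8
```

```bash
python3 go.py 475.5 197.5 260 154.9; python3 -m handwheel '[{"gripper":0,"tx":-0.02,"ty":0.001,"tz":0.03,"rx":0,"ry":0,"rz":0},{"gripper":0,"tx":-0.02,"ty":0,"tz":0.05,"rx":0,"ry":0,"rz":0},{"gripper":0,"tx":-0.019,"ty":0,"tz":0.05,"rx":0,"ry":0,"rz":0},{"gripper":0,"tx":0,"ty":0,"tz":0.014,"rx":0,"ry":0,"rz":0},{"gripper":0,"tx":0,"ty":0,"tz":0,"rx":0,"ry":0,"rz":0},{"gripper":0,"tx":0,"ty":0,"tz":0,"rx":0,"ry":0,"rz":0}]'; python3 go.py 475.5 197.5 185 154.9
python3 - <<'E'
from h import *
p,o=shot('wrist','w3.png'); c=cloud(p,o)
m=(c[...,2]>9)&(c[...,2]<30)&(np.hypot(c[...,0]-430,c[...,1]-218)<90)
M=R.from_rotvec(o['orientation']).as_matrix(); a=(c[m]-o['ee_pos'])@M
a=a[abs(a[:,1])<25]
print(len(a)); 
for lo in range(0,120,10):
    b=a[(a[:,0]>lo)&(a[:,0]<=lo+10)]
    if len(b): print(lo,len(b),b[:,1].min().round(1),b[:,1].max().round(1),(o['ee_pos'][2]-b[:,2].min()).round(1))
print(a[:,0].max())
E
```

```text
t 2.48 pos [421.8 220.6 404.8] head 154.7 tilt [-0.e+00  3.e-04 -1.e+00] SHIFT [-58.4   2.  144.7] rz -0.2 F [ 0.1 -0.1 -0. ] M [-0.05  0.06  0.03] w 87.8
t: 3.22
ee_pos: [475.7, 196.9, 262.3]
orientation: [0.685, 3.064, 0.002]
ft_force: [-0.1, 0.3, -0.1]
width: 87.7
t 3.23 pos [475.7 196.9 262.3] head 154.78 tilt [ 2.1e-03  9.0e-04 -1.0e+00] SHIFT [ 0.6  0.3 77.3] rz -0.12 F [-0.1  0.3 -0.1] M [ 0.04 -0.03 -0.04] w 87.7
4431
0 293 -7.3 7.8 20.9
10 310 -7.3 7.7 20.7
20 315 -7.2 7.6 20.1
30 312 -7.1 7.5 20.2
40 343 -7.8 8.1 20.5
50 366 -7.7 8.1 20.5
60 370 -7.6 8.0 20.4
70 556 -12.2 12.6 23.5
80 361 -12.1 12.5 23.4
90 130 -5.5 5.1 17.5
94.67343009274356
```

View pics/w3.png

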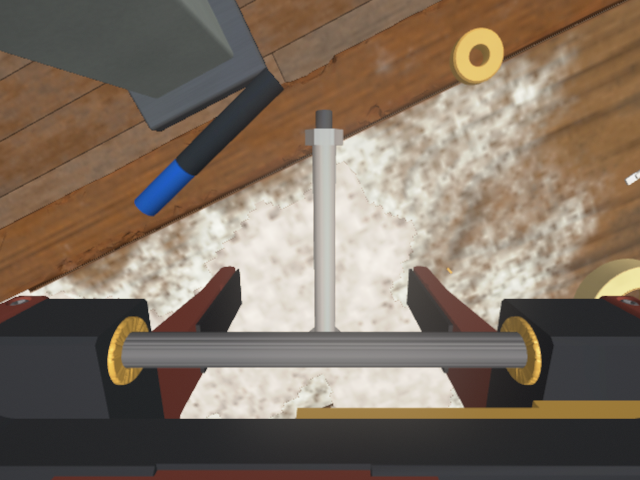

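Centred laterally to 0.2 mm. The visible end is at +94.7 instead of +92, so the grasp needs a shift of about +2 mm. Descending and closing.

```bash
python3 -m handwheel '[{"gripper":0,"tx":0.002,"ty":0,"tz":0.03,"rx":0,"ry":0,"rz":0},{"gripper":0,"tx":0,"ty":0,"tz":0.03,"rx":0,"ry":0,"rz":0},{"gripper":0,"tx":0,"ty":0,"tz":0.014,"rx":0,"ry":0,"rz":0},{"gripper":0,"tx":0,"ty":0,"tz":0,"rx":0,"ry":0,"rz":0},{"gripper":0,"tx":0,"ty":0,"tz":0,"rx":0,"ry":0,"rz":0}]'; python3 go.py 475.5 197.5 185 154.9
```

```text
t: 3.9
ee_pos: [474.4, 197.1, 187.7]
orientation: [0.687, 3.064, 0.001]
ft_force: [0.5, -0.2, 0.0]
width: 87.8
t 3.9 pos [474.4 197.1 187.7] head 154.71 tilt [ 1.6e-03  6.0e-04 -1.0e+00] SHIFT [-0.8  0.9  2.7] rz -0.19 F [ 0.5 -0.2  0. ] M [0.01 0.   0.01] w 87.8
```

```bash
python3 -m handwheel '[{"gripper":0,"tx":0,"ty":0.0003,"tz":0.0025,"rx":0,"ry":0,"rz":0},{"gripper":0,"tx":0,"ty":0,"tz":0,"rx":0,"ry":0,"rz":0},{"gripper":1,"tx":0,"ty":0,"tz":0,"rx":0,"ry":0,"rz":0},{"gripper":1,"tx":0,"ty":0,"tz":0,"rx":0,"ry":0,"rz":0},{"gripper":1,"tx":0,"ty":0,"tz":0,"rx":0,"ry":0,"rz":0},{"gripper":1,"tx":0,"ty":0,"tz":0,"rx":0,"ry":0,"rz":0},{"gripper":1,"tx":0,"ty":0,"tz":0,"rx":0,"ry":0,"rz":0},{"gripper":1,"tx":0,"ty":0,"tz":0,"rx":0,"ry":0,"rz":0}]'; python3 go.py 475.5 197.5 185 154.9
```

```text
t: 4.9
ee_pos: [474.0, 197.1, 184.1]
orientation: [-0.688, -3.065, 0.0]
ft_force: [0.0, 0.4, -0.2]
width: 31.3
t 4.9 pos [474.  197.1 184.1] head 154.71 tilt [-1.e-04 -0.e+00 -1.e+00] SHIFT [-1.2  1.  -0.9] rz -0.19 F [ 0.   0.4 -0.2] M [ 0.03 -0.05  0.04] w 31.3
```

```bash
python3 -m handwheel '[{"gripper":1,"tx":0,"ty":0,"tz":0,"rx":0,"ry":0,"rz":0},{"gripper":1,"tx":0,"ty":0,"tz":0,"rx":0,"ry":0,"rz":0},{"gripper":1,"tx":0,"ty":0,"tz":0,"rx":0,"ry":0,"rz":0},{"gripper":1,"tx":0,"ty":0,"tz":0,"rx":0,"ry":0,"rz":0},{"gripper":1,"tx":0,"ty":0,"tz":0,"rx":0,"ry":0,"rz":0}]'; python3 go.py 475.5 197.5 185 154.9
```

```text
t: 5.52
ee_pos: [474.1, 197.2, 184.2]
orientation: [0.688, 3.065, 0.0]
ft_force: [0.2, 1.0, -1.0]
width: 15.1
t 5.53 pos [474.1 197.2 184.2] head 154.71 tilt [ 2.e-04  1.e-04 -1.e+00] SHIFT [-1.1  0.9 -0.8] rz -0.19 F [ 0.2  1.  -1. ] M [ 0.13 -0.04  0.03] w 15.1
```

Gripped (width about 15). Lifting straight up and, from the saved clouds, estimating the holder pose.

```bash
python3 -m handwheel '[{"gripper":1,"tx":0,"ty":0,"tz":-0.015,"rx":0,"ry":0,"rz":0},{"gripper":1,"tx":0,"ty":0,"tz":-0.035,"rx":0,"ry":0,"rz":0},{"gripper":1,"tx":0,"ty":0,"tz":-0.045,"rx":0,"ry":0,"rz":0},{"gripper":1,"tx":0,"ty":0,"tz":-0.045,"rx":0,"ry":0,"rz":0},{"gripper":1,"tx":0,"ty":0,"tz":-0.04,"rx":0,"ry":0,"rz":0},{"gripper":1,"tx":0,"ty":0,"tz":-0.02,"rx":0,"ry":0,"rz":0}]'; python3 go.py 475.5 197.5 185 154.9
python3 - <<'E'
from h import *
for n in ['top','scene']:
    g=np.load(n+'.npy').reshape(-1,3)
    m=(abs(g[:,0]-467)<95)&(abs(g[:,1]+145)<60)
    a=g[m]; hi=a[a[:,2]>50]
    k=cv2.kmeans(hi[:,:2].astype(np.float32),2,None,(3,50,.1),5,cv2.KMEANS_PP_CENTERS)
    C=k[2]; print(n,C,len(hi),np.degrees(np.arctan2(*(C[1]-C[0])[::-1])),np.linalg.norm(C[1]-C[0]),C.mean(0))
    for i in (0,1):
        b=hi[k[1].ravel()==i]; print(cv2.minAreaRect(b[:,:2].astype(np.float32)),np.percentile(b[:,2],[50,90,98]))
    f=a[(a[:,2]>6)&(a[:,2]<14)]; print('foot',len(f),cv2.minAreaRect(f[:,:2].astype(np.float32)))
    b=a[(a[:,2]>20)&(a[:,2]<40)]; print('beam',len(b),cv2.minAreaRect(b[:,:2].astype(np.float32)),np.percentile(b[:,2],[10,50,90]))
E
```

```text
t: 6.28
ee_pos: [473.9, 197.0, 387.3]
orientation: [0.687, 3.063, 0.003]
ft_force: [0.6, 1.2, -2.2]
width: 15.4
t 6.28 pos [473.9 197.  387.3] head 154.71 tilt [ 0.0031  0.0011 -1.    ] SHIFT [ -0.7   0.6 202.3] rz -0.19 F [ 0.6  1.2 -2.2] M [ 0.03  0.03 -0.01] w 15.4
top [[ 425.62378 -128.5384 ]
 [ 504.03174 -157.06133]] 153 -19.990162 83.4348 [ 464.82776 -142.79987]
((425.4783020019531, -128.7174835205078), (26.427146911621094, 13.614192008972168), 70.15943145751953) [71.75727463 76.81414966 78.19058086]
((504.3717041015625, -157.96800231933594), (27.0638484954834, 14.351380348205566), 70.4925765991211) [69.85672882 76.27700388 78.86976114]
foot 905 ((463.9300537109375, -142.87802124023438), (157.4996795654297, 112.5638427734375), 0.5321230888366699)
beam 493 ((464.845947265625, -143.4232940673828), (34.209197998046875, 107.94043731689453), 69.01587677001953) [27.06643    30.20208446 33.57258407]
scene [[ 500.9317  -159.80063]
 [ 422.463   -130.11032]] 246 159.27478 83.89785 [ 461.69736 -144.95547]
((501.7793884277344, -159.48312377929688), (28.803346633911133, 14.714552879333496), 70.21024322509766) [68.82205048 77.00585211 79.40792998]
((424.0983581542969, -129.5458221435547), (29.706937789916992, 15.590476036071777), 70.55277252197266) [67.5236494  75.88742882 79.55329565]
foot 832 ((467.0833740234375, -142.08251953125), (110.79795837402344, 187.2845458984375), 87.89103698730469)
beam 489 ((461.88720703125, -143.57037353515625), (36.614688873291016, 106.10157012939453), 69.9217758178711) [28.22855796 31.70827668 35.96055738]
```

Top and scene agree on the holder: centre about (464,−143), heading −20.2°, clip spacing 84 mm, jaw tips about 78. Next is a stand-off viewpoint beside the holder.

```bash
python3 go.py 555 -70 390 159.8
```

```text
t 6.28 pos [473.9 197.  387.3] head 154.71 tilt [ 0.0031  0.0011 -1.    ] SHIFT [-187.4 -206.8   -2.7] rz -5.09 F [ 0.6  1.2 -2.2] M [ 0.03  0.03 -0.01] w 15.4
```

```bash
python3 -m handwheel '[{"gripper":1,"tx":-0.02,"ty":-0.022,"tz":0,"rx":0,"ry":0,"rz":0},{"gripper":1,"tx":-0.035,"ty":-0.038,"tz":0,"rx":0,"ry":0,"rz":-1},{"gripper":1,"tx":-0.036,"ty":-0.04,"tz":0,"rx":0,"ry":0,"rz":-1},{"gripper":1,"tx":-0.036,"ty":-0.04,"tz":0,"rx":0,"ry":0,"rz":-1},{"gripper":1,"tx":-0.036,"ty":-0.04,"tz":0,"rx":0,"ry":0,"rz":-1},{"gripper":1,"tx":-0.02,"ty":-0.022,"tz":0,"rx":0,"ry":0,"rz":-1.1},{"gripper":1,"tx":0,"ty":0,"tz":0,"rx":0,"ry":0,"rz":0},{"gripper":1,"tx":0,"ty":0,"tz":0,"rx":0,"ry":0,"rz":0}]'; python3 go.py 464 -143.2 285 159.8
python3 - <<'E'
from h import *
p,o=shot('wrist','w4.png'); c=cloud(p,o); np.savez('w4.npz',c=c,e=o['ee_pos'],r=o['orientation'])
g=c.reshape(-1,3)
m=(abs(g[:,0]-467)<95)&(abs(g[:,1]+145)<60)
a=g[m]; hi=a[(a[:,2]>55)&(a[:,2]<95)]
k=cv2.kmeans(hi[:,:2].astype(np.float32),2,None,(3,50,.1),5,cv2.KMEANS_PP_CENTERS)
C=k[2]; print(C,len(hi),np.degrees(np.arctan2(*(C[1]-C[0])[::-1])),np.linalg.norm(C[1]-C[0]),C.mean(0))
for i in (0,1):
    b=hi[k[1].ravel()==i]; print(len(b),cv2.minAreaRect(b[:,:2].astype(np.float32)),np.percentile(b[:,2],[50,90,98]))
b=a[(a[:,2]>20)&(a[:,2]<40)]; print('beam',len(b),cv2.minAreaRect(b[:,:2].astype(np.float32)),np.percentile(b[:,2],[10,50,90]))
# held bar
M=R.from_rotvec(o['orientation']).as_matrix(); q=(c-o['ee_pos'])@M
b=q[(q[...,2]>150)&(q[...,2]<185)&(abs(q[...,1])<20)&(q[...,0]>15)]
print('bar',len(b),b[:,0].max())
for lo in range(10,100,5):
    s=b[(b[:,0]>lo)&(b[:,0]<=lo+5)]
    if len(s): print(lo,len(s),s[:,1].min().round(1),s[:,1].max().round(1),s[:,2].min().round(1))
E
```

```text
t: 7.28
ee_pos: [559.9, -60.8, 384.3]
orientation: [-0.551, -3.092, -0.0]
ft_force: [-0.5, -0.6, -1.9]
width: 15.1
t 7.28 pos [559.9 -60.8 384.3] head 159.78 tilt [-9.e-04  4.e-04 -1.e+00] SHIFT [  61.4 -110.4   99.4] rz -0.02 F [-0.5 -0.6 -1.9] M [0.02 0.02 0.05] w 15.1
[[ 504.39725 -157.92247]
 [ 426.45627 -129.29796]] 1148 159.8338 83.031075 [ 465.42676 -143.61021]
518 ((504.49755859375, -159.45828247070312), (27.889713287353516, 14.158703804016113), 70.08290100097656) [70.88993824 75.95515786 77.14099494]
630 ((425.58929443359375, -130.89382934570312), (28.68475341796875, 14.107274055480957), 70.02943420410156) [70.89349077 75.88673847 76.84491763]
beam 3045 ((465.24658203125, -145.26361083984375), (34.906742095947266, 107.74551391601562), 69.6142349243164) [28.69482983 29.98412718 31.69868413]
bar 6347 92.75528740430813
15 336 -7.8 7.7 164.2
20 331 -7.7 7.7 164.4
25 345 -7.6 8.1 163.8
30 356 -7.6 8.1 164.3
35 370 -7.5 8.0 163.9
40 372 -7.4 7.9 164.3
45 383 -7.9 7.8 164.2
50 400 -7.8 7.8 164.3
55 393 -7.8 7.7 163.7
60 409 -7.6 7.6 164.5
65 417 -7.6 7.5 164.2
70 679 -12.6 12.4 160.6
75 720 -12.5 12.4 160.8
80 347 -12.8 12.3 160.9
85 316 -5.2 5.2 166.8
90 173 -5.2 5.1 166.2
```

View pics/w4.png

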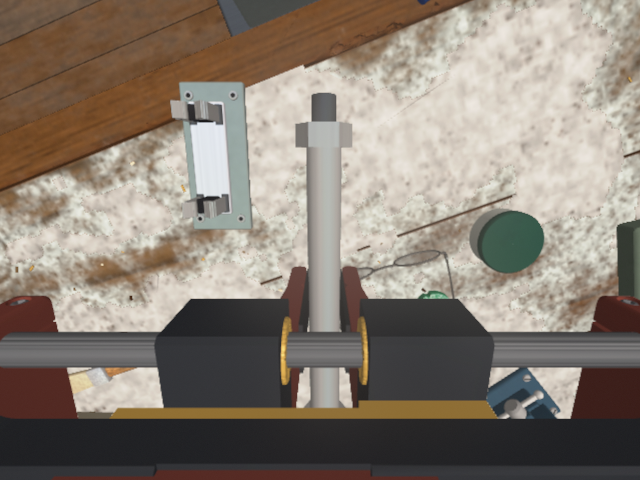

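The held bar is straight, level, and centred in the gripper (end at +92.8). The holder is at (195–245, 85–228) in this view, giving centre about (464.8,−144.7) and heading 160°. Moving above it.

```bash
python3 go.py 464.8 -144.7 275 160; python3 -m handwheel '[{"gripper":1,"tx":0.01,"ty":-0.017,"tz":0,"rx":0,"ry":0,"rz":-0.2},{"gripper":1,"tx":0.015,"ty":-0.028,"tz":0,"rx":0,"ry":0,"rz":0},{"gripper":1,"tx":0.015,"ty":-0.028,"tz":0,"rx":0,"ry":0,"rz":0},{"gripper":1,"tx":0.015,"ty":-0.025,"tz":0.02,"rx":0,"ry":0,"rz":0},{"gripper":1,"tx":0.006,"ty":-0.013,"tz":0.03,"rx":0,"ry":0,"rz":0},{"gripper":1,"tx":0,"ty":0,"tz":0.03,"rx":0,"ry":0,"rz":0},{"gripper":1,"tx":0,"ty":0,"tz":0.02,"rx":0,"ry":0,"rz":0},{"gripper":1,"tx":0,"ty":0,"tz":0,"rx":0,"ry":0,"rz":0}]'; python3 go.py 464.8 -144.7 275 160
```

```text
t 7.33 pos [559.9 -60.4 384.4] head 159.83 tilt [-6.e-04  3.e-04 -1.e+00] SHIFT [  60.2 -111.9  109.4] rz -0.17 F [ 0.8  0.2 -1.4] M [ 0.07  0.05 -0.01] w 15.1
t: 8.32
ee_pos: [463.9, -144.2, 283.2]
orientation: [-0.544, -3.091, -0.001]
ft_force: [-0.1, 0.4, -2.4]
width: 15.2
t 8.32 pos [ 463.9 -144.2  283.2] head 160.05 tilt [-0.0034  0.0011 -1.    ] SHIFT [-1.1 -0.1  8.2] rz 0.05 F [-0.1  0.4 -2.4] M [-0.07 -0.01  0.05] w 15.2
```

```bash
python3 -m handwheel '[{"gripper":1,"tx":-0.0008,"ty":0,"tz":0.003,"rx":0,"ry":0,"rz":0},{"gripper":1,"tx":0,"ty":0,"tz":0,"rx":0,"ry":0,"rz":0},{"gripper":1,"tx":0,"ty":0,"tz":0,"rx":0,"ry":0,"rz":0}]'; python3 go.py 464.8 -144.7 275 160
python3 - <<'E'
from h import *
p,o=shot('wrist','w5.png'); c=cloud(p,o)
M=R.from_rotvec(o['orientation']).as_matrix(); q=(c-o['ee_pos'])@M
a=q[(c[...,2]>58)&(c[...,2]<85)&(q[...,0]>25)&(q[...,0]<60)&(abs(q[...,1])<40)]
print(len(a),cv2.minAreaRect(a[:,:2].astype(np.float32)) if len(a) else '',a.max(0),a.min(0))
b=q[(c[...,2]>22)&(c[...,2]<38)&(abs(q[...,1])<40)&(q[...,0]>0)]
for lo in range(0,70,5):
    s=b[(b[:,0]>lo)&(b[:,0]<=lo+5)]
    if len(s): print(lo,len(s),s[:,1].min().round(1),s[:,1].max().round(1))
b=q[(c[...,2]>4)&(c[...,2]<16)&(abs(q[...,1])<60)&(q[...,0]>0)]
for lo in range(0,100,5):
    s=b[(b[:,0]>lo)&(b[:,0]<=lo+5)]
    if len(s): print('foot',lo,len(s),s[:,1].min().round(1),s[:,1].max().round(1))
p,o=shot('scene','s5.png'); cv2.imwrite('pics/s5c.png',cv2.resize(p['image'][220:360,280:480,::-1],(800,560),interpolation=3))
E
```

```text
t: 8.7
ee_pos: [466.2, -145.0, 281.8]
orientation: [0.545, 3.093, -0.0]
ft_force: [0.1, -0.5, -1.9]
width: 15.3
t 8.7 pos [ 466.2 -145.   281.8] head 160.02 tilt [ 1.1e-03 -4.0e-04 -1.0e+00] SHIFT [ 1.4 -0.2  6.8] rz 0.02 F [ 0.1 -0.5 -1.9] M [-0.05  0.02 -0.02] w 15.3
316 ((43.77556610107422, -0.6448030471801758), (14.007880210876465, 27.15256690979004), 0.3509339690208435) [ 50.8076607   12.97409416 221.60991508] [ 36.6947912  -14.220562   203.52628953]
0 84 -16.9 16.0
5 86 -17.6 16.0
10 90 -17.6 15.9
15 90 -17.5 16.5
20 99 -17.3 16.5
25 72 -17.2 16.4
30 14 -17.1 16.2
35 11 -17.0 16.1
40 7 15.9 16.0
45 18 -16.7 15.9
50 108 -16.8 16.6
55 9 -16.2 14.3
foot 0 215 -32.7 54.4
foot 5 223 -32.6 48.6
foot 10 219 -32.3 58.1
foot 15 217 -32.1 55.4
foot 20 231 -31.9 47.8
foot 25 207 -32.5 42.1
foot 30 250 -32.5 47.4
foot 35 221 -32.2 51.9
foot 40 254 -32.1 49.1
foot 45 247 -31.9 52.0
foot 50 237 -31.7 58.6
foot 55 351 -32.5 56.2
foot 60 357 -32.3 31.1
foot 65 356 -32.2 31.2
foot 70 251 -32.0 31.6
foot 75 71 -31.7 30.7
```

View pics/w5.png

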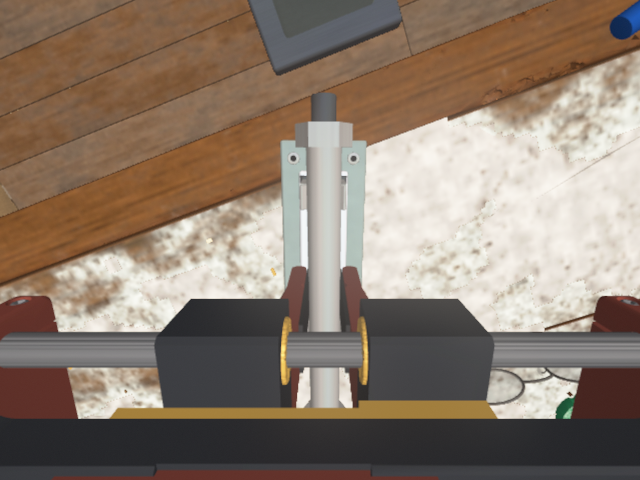

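View pics/s5c.png

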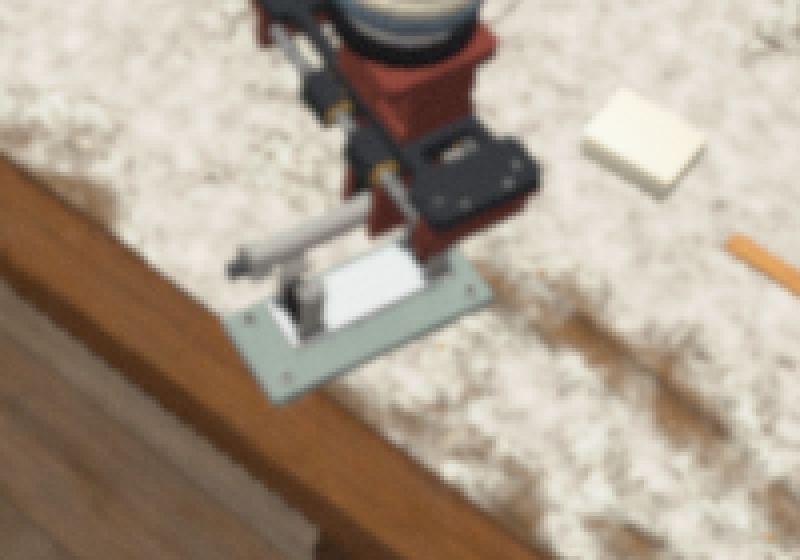

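The clip is centred at tool (43.8, −0.6), so I'll correct tx by +1 mm and ty by −0.5 mm, then descend to just above first touch (TCP about 249).

```bash
python3 -m handwheel '[{"gripper":1,"tx":0.001,"ty":-0.0005,"tz":0.01,"rx":0,"ry":0,"rz":0},{"gripper":1,"tx":0,"ty":0,"tz":0.012,"rx":0,"ry":0,"rz":0},{"gripper":1,"tx":0,"ty":0,"tz":0.004,"rx":0,"ry":0,"rz":0},{"gripper":1,"tx":0,"ty":0,"tz":0,"rx":0,"ry":0,"rz":0},{"gripper":1,"tx":0,"ty":0,"tz":0,"rx":0,"ry":0,"rz":0}]'; python3 go.py 464.8 -145.5 231 160
```

```text
t: 9.43
ee_pos: [465.0, -145.2, 255.2]
orientation: [0.545, 3.094, -0.0]
ft_force: [1.2, -0.4, -1.6]
width: 15.0
t 9.43 pos [ 465.  -145.2  255.2] head 160.01 tilt [ 1.e-04 -0.e+00 -1.e+00] SHIFT [ 0.1 -0.4 24.2] rz 0.01 F [ 1.2 -0.4 -1.6] M [-0.05 -0.05  0.02] w 15.0
```

```bash
python3 - <<'E'
from h import *
p,o=shot('wrist','w6.png'); c=cloud(p,o)
M=R.from_rotvec(o['orientation']).as_matrix(); q=(c-o['ee_pos'])@M
a=q[(c[...,2]>58)&(c[...,2]<85)&(q[...,0]>25)&(q[...,0]<60)&(abs(q[...,1])<20)&((abs(q[...,1])>8.8)|(c[...,2]<70))]
print(len(a),a.max(0),a.min(0))
b=q[(c[...,2]>22)&(c[...,2]<38)&(abs(q[...,1])<40)&(q[...,0]>0)]
print(np.median([ (b[(b[:,0]>l)&(b[:,0]<=l+5)][:,1].min()+b[(b[:,0]>l)&(b[:,0]<=l+5)][:,1].max())/2 for l in range(0,25,5)]))
g=q[(q[...,2]>155)&(q[...,2]<190)&(abs(q[...,1])<20)&(q[...,0]>50)]; print(g[:,0].max(), g[g[:,0]>88][:,1].mean())
E
python3 -m handwheel '[{"gripper":1,"tx":0,"ty":-0.0003,"tz":0.002,"rx":0,"ry":0,"rz":0},{"gripper":1,"tx":0,"ty":0,"tz":0.002,"rx":0,"ry":0,"rz":0},{"gripper":1,"tx":0,"ty":0,"tz":0.001,"rx":0,"ry":0,"rz":0},{"gripper":1,"tx":0,"ty":0,"tz":0,"rx":0,"ry":0,"rz":0}]'; python3 go.py 464.8 -145.5 231 160
```

```text
559 [ 49.70402092  13.80041795 195.81403479] [ 35.18560541 -13.70909968 177.03499545]
-0.07518892817903833
92.88701261872708 0.002323942172319949
t: 9.98
ee_pos: [464.7, -145.4, 250.1]
orientation: [-0.545, -3.094, -0.0]
ft_force: [0.2, 0.0, -2.2]
width: 15.3
t 9.97 pos [ 464.7 -145.4  250.1] head 160.01 tilt [-1.e-04  1.e-04 -1.e+00] SHIFT [-0.1 -0.1 19.1] rz 0.01 F [ 0.2  0.  -2.2] M [-0.05 -0.06  0.08] w 15.3
```

The bar is aligned with the clips to within about 0.3 mm. From here I go down in millimetre steps and watch the force.

```bash
python3 -m handwheel '[{"gripper":1,"tx":0,"ty":0,"tz":0.001,"rx":0,"ry":0,"rz":0},{"gripper":1,"tx":0,"ty":0,"tz":0.001,"rx":0,"ry":0,"rz":0},{"gripper":1,"tx":0,"ty":0,"tz":0,"rx":0,"ry":0,"rz":0}]'; python3 go.py 464.8 -145.5 231 160; python3 -m handwheel '[{"gripper":1,"tx":0,"ty":0,"tz":0.001,"rx":0,"ry":0,"rz":0},{"gripper":1,"tx":0,"ty":0,"tz":0.001,"rx":0,"ry":0,"rz":0},{"gripper":1,"tx":0,"ty":0,"tz":0,"rx":0,"ry":0,"rz":0}]'; python3 go.py 464.8 -145.5 231 160
```

```text
t: 10.35
ee_pos: [465.2, -145.6, 248.9]
orientation: [0.545, 3.092, -0.0]
ft_force: [-0.7, 0.4, 6.3]
width: 15.3
t 10.35 pos [ 465.2 -145.6  248.9] head 160.0 tilt [ 1.5e-03 -5.0e-04 -1.0e+00] SHIFT [ 0.4 -0.1 17.9] rz 0.0 F [-0.7  0.4  6.3] M [-0.01  0.18 -0.05] w 15.3
t: 10.72
ee_pos: [465.6, -145.7, 247.4]
orientation: [0.545, 3.091, -0.001]
ft_force: [-0.4, -0.2, 9.3]
width: 15.1
t 10.72 pos [ 465.6 -145.7  247.4] head 160.01 tilt [ 0.0029 -0.001  -1.    ] SHIFT [ 0.9 -0.1 16.4] rz 0.01 F [-0.4 -0.2  9.3] M [-0.02  0.09 -0.  ] w 15.1
```

```bash
python3 -m handwheel '[{"gripper":1,"tx":0,"ty":0,"tz":0.001,"rx":0,"ry":0,"rz":0},{"gripper":1,"tx":0,"ty":0,"tz":0.001,"rx":0,"ry":0,"rz":0},{"gripper":1,"tx":0,"ty":0,"tz":0,"rx":0,"ry":0,"rz":0}]'; python3 go.py 464.8 -145.5 231 160
```

```text
t: 11.1
ee_pos: [465.8, -145.8, 245.3]
orientation: [0.545, 3.09, -0.001]
ft_force: [0.7, 0.1, 8.4]
width: 14.8
t 11.1 pos [ 465.8 -145.8  245.3] head 160.01 tilt [ 0.0035 -0.0012 -1.    ] SHIFT [ 1.1 -0.1 14.3] rz 0.01 F [0.7 0.1 8.4] M [-0.04 -0.08 -0.08] w 14.8
```

Contact came at TCP about 249.3, so the seat should be at about 231. Continuing.

```bash
python3 -m handwheel '[{"gripper":1,"tx":0,"ty":0,"tz":0.001,"rx":0,"ry":0,"rz":0},{"gripper":1,"tx":0,"ty":0,"tz":0.001,"rx":0,"ry":0,"rz":0},{"gripper":1,"tx":0,"ty":0,"tz":0,"rx":0,"ry":0,"rz":0}]'; python3 go.py 464.8 -145.5 231 160
```

```text
t: 11.48
ee_pos: [465.7, -145.7, 243.1]
orientation: [0.545, 3.091, -0.001]
ft_force: [0.3, -0.8, 6.7]
width: 15.5
t 11.47 pos [ 465.7 -145.7  243.1] head 160.01 tilt [ 0.0031 -0.001  -1.    ] SHIFT [ 1.  -0.1 12.1] rz 0.01 F [ 0.3 -0.8  6.7] M [-0.09 -0.14 -0.03] w 15.5
```

```bash
python3 -m handwheel '[{"gripper":1,"tx":0,"ty":0,"tz":0.001,"rx":0,"ry":0,"rz":0},{"gripper":1,"tx":0,"ty":0,"tz":0.001,"rx":0,"ry":0,"rz":0},{"gripper":1,"tx":0,"ty":0,"tz":0,"rx":0,"ry":0,"rz":0}]'; python3 go.py 464.8 -145.5 231 160
```

```text
t: 11.85
ee_pos: [465.3, -145.6, 240.5]
orientation: [0.545, 3.092, -0.0]
ft_force: [1.7, 0.7, 2.6]
width: 15.0
t 11.85 pos [ 465.3 -145.6  240.5] head 160.01 tilt [ 1.8e-03 -6.0e-04 -1.0e+00] SHIFT [ 0.5 -0.1  9.5] rz 0.01 F [1.7 0.7 2.6] M [-0.11 -0.32 -0.1 ] w 15.0
```

```bash
python3 -m handwheel '[{"gripper":1,"tx":0,"ty":0,"tz":0.001,"rx":0,"ry":0,"rz":0},{"gripper":1,"tx":0,"ty":0,"tz":0.001,"rx":0,"ry":0,"rz":0},{"gripper":1,"tx":0,"ty":0,"tz":0,"rx":0,"ry":0,"rz":0}]'; python3 go.py 464.8 -145.5 231 160
```

```text
t: 12.22
ee_pos: [464.5, -145.3, 237.7]
orientation: [-0.545, -3.093, -0.0]
ft_force: [0.9, 0.0, -4.1]
width: 15.2
t 12.22 pos [ 464.5 -145.3  237.7] head 160.01 tilt [-1.e-03  3.e-04 -1.e+00] SHIFT [-0.4 -0.1  6.7] rz 0.01 F [ 0.9  0.  -4.1] M [-0.1  -0.27 -0.08] w 15.2
```

The resistance is gone and the jaws are now pulling the bar down. I'll finish the last few millimetres with smaller steps.

```bash
python3 -m handwheel '[{"gripper":1,"tx":0,"ty":0,"tz":0.001,"rx":0,"ry":0,"rz":0},{"gripper":1,"tx":0,"ty":0,"tz":0.001,"rx":0,"ry":0,"rz":0},{"gripper":1,"tx":0,"ty":0,"tz":0,"rx":0,"ry":0,"rz":0}]'; python3 go.py 464.8 -145.5 231 160
```

```text
t: 12.6
ee_pos: [464.4, -145.3, 235.7]
orientation: [-0.545, -3.093, -0.0]
ft_force: [0.4, 0.0, -6.6]
width: 15.1
t 12.6 pos [ 464.4 -145.3  235.7] head 160.01 tilt [-1.3e-03  4.0e-04 -1.0e+00] SHIFT [-0.5 -0.1  4.7] rz 0.01 F [ 0.4  0.  -6.6] M [ 0.02 -0.06 -0.01] w 15.1
```

```bash
python3 -m handwheel '[{"gripper":1,"tx":0,"ty":0,"tz":0.001,"rx":0,"ry":0,"rz":0},{"gripper":1,"tx":0,"ty":0,"tz":0,"rx":0,"ry":0,"rz":0}]'; python3 go.py 464.8 -145.5 231 160
```

```text
t: 12.85
ee_pos: [464.5, -145.3, 234.9]
orientation: [-0.545, -3.093, -0.0]
ft_force: [-0.3, 0.4, -7.2]
width: 15.1
t 12.85 pos [ 464.5 -145.3  234.9] head 160.01 tilt [-1.e-03  3.e-04 -1.e+00] SHIFT [-0.4 -0.1  3.9] rz 0.01 F [-0.3  0.4 -7.2] M [-0.01  0.06 -0.05] w 15.1
```

```bash
python3 -m handwheel '[{"gripper":1,"tx":0,"ty":0,"tz":0.001,"rx":0,"ry":0,"rz":0},{"gripper":1,"tx":0,"ty":0,"tz":0,"rx":0,"ry":0,"rz":0}]'; python3 go.py 464.8 -145.5 231 160
```

```text
t: 13.1
ee_pos: [464.6, -145.4, 234.0]
orientation: [-0.545, -3.093, -0.0]
ft_force: [0.1, 0.7, -7.4]
width: 15.4
t 13.1 pos [ 464.6 -145.4  234. ] head 160.01 tilt [-4.e-04  1.e-04 -1.e+00] SHIFT [-0.2 -0.1  3. ] rz 0.01 F [ 0.1  0.7 -7.4] M [-0.01  0.01 -0.01] w 15.4
```

```bash
python3 -m handwheel '[{"gripper":1,"tx":0,"ty":0,"tz":0.001,"rx":0,"ry":0,"rz":0},{"gripper":1,"tx":0,"ty":0,"tz":0,"rx":0,"ry":0,"rz":0}]'; python3 go.py 464.8 -145.5 231 160
```

```text
t: 13.35
ee_pos: [464.8, -145.4, 233.1]
orientation: [0.545, 3.094, -0.0]
ft_force: [-0.3, 0.0, -7.2]
width: 15.1
t 13.35 pos [ 464.8 -145.4  233.1] head 160.01 tilt [ 0. -0. -1.] SHIFT [-0.1 -0.1  2.1] rz 0.01 F [-0.3  0.  -7.2] M [-0.01 -0.02  0.01] w 15.1
```

```bash
python3 -m handwheel '[{"gripper":1,"tx":0,"ty":0,"tz":0.0007,"rx":0,"ry":0,"rz":0},{"gripper":1,"tx":0,"ty":0,"tz":0,"rx":0,"ry":0,"rz":0}]'; python3 go.py 464.8 -145.5 231 160
```

```text
t: 13.6
ee_pos: [464.8, -145.4, 232.5]
orientation: [0.545, 3.094, -0.0]
ft_force: [0.3, -0.3, -6.7]
width: 14.8
t 13.6 pos [ 464.8 -145.4  232.5] head 160.01 tilt [ 2.e-04 -1.e-04 -1.e+00] SHIFT [-0.  -0.1  1.5] rz 0.01 F [ 0.3 -0.3 -6.7] M [-0.06 -0.07  0.02] w 14.8
```

```bash
python3 -m handwheel '[{"gripper":1,"tx":0,"ty":0,"tz":0.0007,"rx":0,"ry":0,"rz":0},{"gripper":1,"tx":0,"ty":0,"tz":0,"rx":0,"ry":0,"rz":0}]'; python3 go.py 464.8 -145.5 231 160
```

```text
t: 13.85
ee_pos: [464.9, -145.4, 231.8]
orientation: [0.545, 3.094, -0.0]
ft_force: [-0.5, -0.1, -5.7]
width: 15.0
t 13.85 pos [ 464.9 -145.4  231.8] head 160.01 tilt [ 3.e-04 -1.e-04 -1.e+00] SHIFT [ 0.  -0.1  0.8] rz 0.01 F [-0.5 -0.1 -5.7] M [-0.05 -0.13 -0.02] w 15.0
```

```bash
python3 -m handwheel '[{"gripper":1,"tx":0,"ty":0,"tz":0.0005,"rx":0,"ry":0,"rz":0},{"gripper":1,"tx":0,"ty":0,"tz":0,"rx":0,"ry":0,"rz":0}]'; python3 go.py 464.8 -145.5 231 160
```

```text
t: 14.1
ee_pos: [464.9, -145.4, 231.6]
orientation: [0.545, 3.093, -0.0]
ft_force: [-0.2, 0.9, 1.1]
width: 15.1
t 14.1 pos [ 464.9 -145.4  231.6] head 160.0 tilt [ 4.e-04 -1.e-04 -1.e+00] SHIFT [ 0.  -0.1  0.6] rz 0.0 F [-0.2  0.9  1.1] M [ 0.1   0.21 -0.05] w 15.1
```

The force rose by 7 N over 0.2 mm, so the bar is reaching the seat. One more small nudge to confirm it is rigid.

```bash
python3 -m handwheel '[{"gripper":1,"tx":0,"ty":0,"tz":0.0003,"rx":0,"ry":0,"rz":0},{"gripper":1,"tx":0,"ty":0,"tz":0,"rx":0,"ry":0,"rz":0}]'; python3 go.py 464.8 -145.5 231 160
```

```text
t: 14.35
ee_pos: [464.9, -145.4, 231.5]
orientation: [0.545, 3.093, -0.0]
ft_force: [-2.6, 0.7, 7.3]
width: 15.3
t 14.35 pos [ 464.9 -145.4  231.5] head 160.0 tilt [ 5.e-04 -2.e-04 -1.e+00] SHIFT [ 0.1 -0.1  0.5] rz 0.0 F [-2.6  0.7  7.3] M [ 0.14  0.37 -0.09] w 15.3
```

Rigid at TCP 231.5 with about 9 N of push, so the bar is home on its seats. Releasing and withdrawing straight up.

```bash
python3 -m handwheel '[{"gripper":0.4,"tx":0,"ty":0,"tz":0,"rx":0,"ry":0,"rz":0},{"gripper":0.4,"tx":0,"ty":0,"tz":0,"rx":0,"ry":0,"rz":0},{"gripper":0.4,"tx":0,"ty":0,"tz":0,"rx":0,"ry":0,"rz":0},{"gripper":0.4,"tx":0,"ty":0,"tz":0,"rx":0,"ry":0,"rz":0},{"gripper":0.4,"tx":0,"ty":0,"tz":0,"rx":0,"ry":0,"rz":0},{"gripper":0.4,"tx":0,"ty":0,"tz":0,"rx":0,"ry":0,"rz":0}]'; python3 go.py 464.8 -145.5 231 160
```

```text
t: 15.1
ee_pos: [464.8, -145.4, 231.0]
orientation: [0.545, 3.094, -0.0]
ft_force: [0.7, 0.3, 0.3]
width: 52.6
t 15.1 pos [ 464.8 -145.4  231. ] head 160.01 tilt [ 0. -0. -1.] SHIFT [-0.1 -0.1 -0. ] rz 0.01 F [0.7 0.3 0.3] M [-0.02  0.02 -0.01] w 52.6
```

```bash
python3 -m handwheel '[{"gripper":0.4,"tx":0,"ty":0,"tz":-0.01,"rx":0,"ry":0,"rz":0},{"gripper":0.4,"tx":0,"ty":0,"tz":-0.03,"rx":0,"ry":0,"rz":0},{"gripper":0.4,"tx":0,"ty":0,"tz":-0.04,"rx":0,"ry":0,"rz":0},{"gripper":0.4,"tx":0,"ty":0,"tz":-0.04,"rx":0,"ry":0,"rz":0},{"gripper":0.4,"tx":-0.03,"ty":0.04,"tz":-0.03,"rx":0,"ry":0,"rz":0},{"gripper":0.4,"tx":-0.03,"ty":0.05,"tz":0,"rx":0,"ry":0,"rz":0},{"gripper":0.4,"tx":0,"ty":0,"tz":0,"rx":0,"ry":0,"rz":0},{"gripper":0.4,"tx":0,"ty":0,"tz":0,"rx":0,"ry":0,"rz":0}]'
python3 - <<'E'
from h import *
p,o=shot('wrist','w7.png'); c=cloud(p,o); g=c.reshape(-1,3)
ax=np.array([np.cos(np.radians(-20)),np.sin(np.radians(-20))]); n=np.array([-ax[1],ax[0]])
q=(g[:,:2]-[464.8,-145.2])
x=q@ax;y=q@n;z=g[:,2]
m=(abs(y)<14)&(z>52)&(z<85)&(abs(x)<110)
print('extent',x[m].min(),x[m].max())
for lo in range(-100,100,10):
    s=m&(x>lo)&(x<=lo+10)
    if s.sum(): print(lo,s.sum(),np.percentile(y[s],[2,98]).round(1),np.percentile(z[s],[50,98]).round(1))
p,o=shot('scene','s7.png'); cv2.imwrite('pics/s7c.png',cv2.resize(p['image'][220:360,280:480,::-1],(800,560),interpolation=3))
p,o=shot('top','t7.png')
for nm in ['arbor','tape_roll','part_tin','marker','brush','card_box_d','brass_gauge']:
    for r in recognise(p,nm)[:1]:
        u,v=r['xy'][0]*640,r['xy'][1]*480
        print(nm,round(r['p'],2),round(u),round(v),np.round(pt(p,o,u,v)))
E
```

```text
t: 16.1
ee_pos: [551.3, -81.2, 381.0]
orientation: [-0.544, -3.093, 0.0]
ft_force: [0.5, 0.0, 0.6]
width: 53.1
extent -92.41160759551408 91.5174164103452
-100 37 [-4.2  5.6] [61.7 64.6]
-90 162 [-4.8  5.7] [62.6 64.6]
-80 450 [-11.4  12.4] [67.8 70.1]
-70 266 [-6.5  8.2] [64.6 66.9]
-60 245 [-6.4  8.1] [64.5 67. ]
-50 440 [-12.9  13.9] [70.4 76.7]
-40 379 [-12.6  13.7] [66.9 76.8]
-30 242 [-6.5  8. ] [64.6 66.9]
-20 231 [-6.5  8. ] [64.7 67. ]
-10 211 [-6.7  7.8] [64.8 66.9]
0 219 [-6.6  8.1] [64.6 66.9]
10 216 [-6.6  7.9] [64.9 67.1]
20 203 [-6.5  8.1] [64.9 67.1]
30 337 [-13.   13.8] [66.5 76.8]
40 360 [-13.   13.9] [70.4 77. ]
50 182 [-6.6  8. ] [65.  66.8]
60 223 [-9.6  9. ] [64.6 67.8]
70 281 [-11.6  12. ] [68.4 70.6]
80 95 [-4.3  5.4] [62.4 64.7]
90 19 [-4.6  5.2] [62.  64.3]
arbor 0.65 392 251 [ 504. -163.   68.]
tape_roll 0.6 155 198 [622. 406.   3.]
part_tin 0.74 273 190 [644. 119.  29.]
marker 0.79 253 301 [380. 159.  18.]
brush 0.56 481 195 [ 649. -394.    8.]
brass_gauge 0.55 382 252 [ 503. -144.   43.]
```

View pics/w7.png

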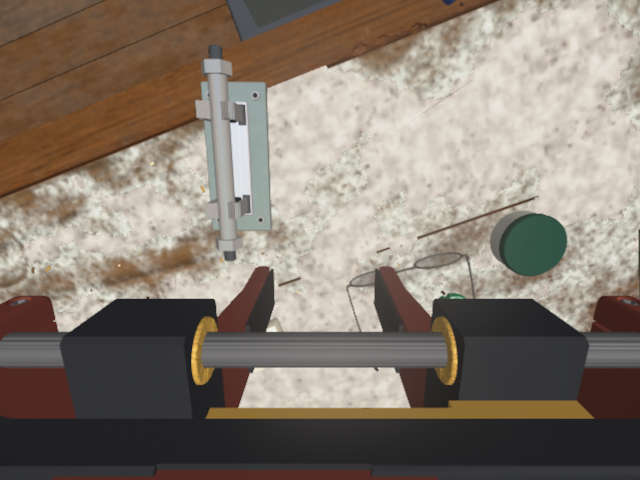

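View pics/s7c.png

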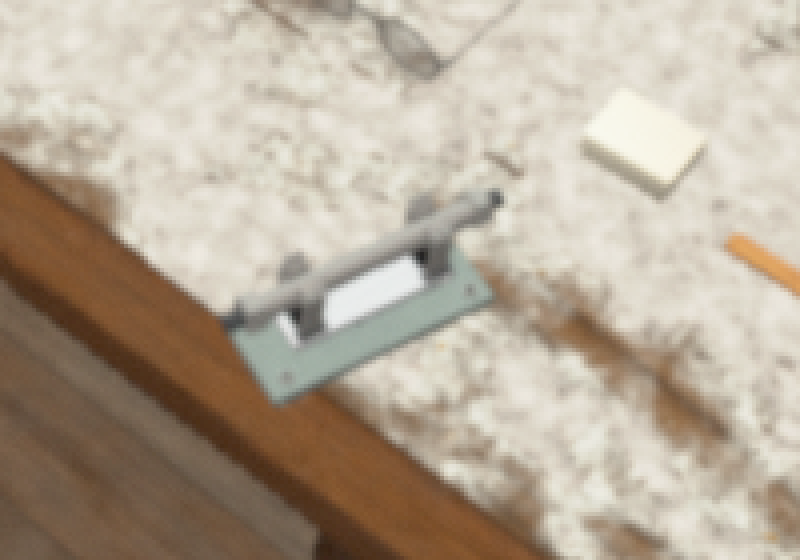

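The bar lies level and centred (ends at −92.4 and +91.5, top at about 67 along its length). Both jaw pairs stand above it, and the gripper is clear. Handing in.

```bash
python3 -c "
from h import *
print(ctrl.close_job())"
```

```text
the job is handed in; nothing more can be done
None
```

The arbor is in the two-clip holder, fully home on its seats and let go. I handed the job in at about 16.5 s on the robot's clock.

- **Pressing in:** the bar touched the lips at TCP height 249.3 mm, and the highest push I read was about 11 N. Resistance then vanished, and the jaws pulled the bar down. It went rigid at TCP 231.5 mm, 17.8 mm below first touch (18 mm expected). I stopped there with about 9 N of push. Forces were only read at the end of each short move, so a brief peak in between would not show.
- **Final check (wrist camera):** the bar is level and centred, with its ends at −92.4 and +91.5 mm along the holder. Its axis is about 58 to 59 mm above the bench, and both jaw pairs stand above it. The jaw tips read about 18.5 mm above the axis instead of 20 mm, which I put down to camera noise. I did not measure the jaw opening angles directly.
- **Other things on the bench:** I went near none of them. The tape roll, tin and marker were found where they had been. The brush's reported point shifted 20–25 mm along its length, which I took for recogniser scatter. The card box was missed by the last recognition but shows unmoved in the scene picture. The brass gauge's last report was a false hit on the holder, so its final position is unconfirmed.

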